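# Set up a stone slab for core drilling

## Task

Get the marked stone slab ready for core drilling: lay the plain wooden backing board flat in the middle of the blue tray, lengthwise, then the slab on it, mark up, running along the board with its drilling mark over the middle of the board, then the plywood drill guide on the slab, running along it with its hole right over the mark. Stand one steel weight on the guide on each side of the hole, midway between the hole and that end of the guide and clear of the hole. Set every piece down in its place rather than dropping it, and leave the unmarked offcut, the core bit and the pot where they are.

Things in the scene. Friction and masses are not known exactly. Their poses are not given: they have to be found in the camera images.
- tray: Shallow open blue plastic tray, fixed to the bench: 250 mm along its x, 180 mm along its y (the lip adds 8 mm each side), 35 mm high, walls 4 mm, floor 4 mm thick. Origin: centre of the underside, so the inner floor is 4 mm above it; z up.
- board: Loose plain wooden backing board without hole or mark, 180 (x) x 60 (y) x 18 (z) mm, lying flat, 0.13 kg. Origin: centre of its underside; x runs along it, z up.
- slab: Loose sawn slab of dark green-grey stone, 160 (x) x 54 (y) x 12 (z) mm, 0.31 kg, lying flat, with a white drilling mark (23 mm ring and cross) on its top face. Origin: on the underside, directly below the mark, which is not at mid-length: the slab reaches 95 mm to -x and 65 mm to +x of it (middle and centre of mass at x = -15 mm), 27 mm to each side. z up.
- guide: Loose plywood drill guide, 150 (x) x 50 (y) x 12 (z) mm, 0.06 kg, lying flat, with one 24 mm hole straight through its centre. Origin: centre of the underside, on the hole's axis; x runs along it, z up.
- weight_a: One of two identical turned steel weights: a disc 40 mm in diameter and 28 mm high, then a short neck (16 mm diameter), then a round knob 20 mm in diameter from 41 to 58 mm high, to be gripped by the knob. About 0.32 kg. Origin: centre of the underside, z up; it starts standing on the bench.
- weight_b: One of two identical turned steel weights: a disc 40 mm in diameter and 28 mm high, then a short neck (16 mm diameter), then a round knob 20 mm in diameter from 41 to 58 mm high, to be gripped by the knob. About 0.32 kg. Origin: centre of the underside, z up; it starts standing on the bench. Either weight may go to either end.
- offcut: Bystander, leave alone: an irregular offcut of the same stone with a brown rind and no mark, about 130 x 60 x 16 mm, lying flat. Origin: centre of its underside.
- core_bit: Bystander, leave alone: a brass-coloured core bit standing on its mouth, 25 mm in diameter, with a thin 10 mm shank upward, 70 mm high in all. Origin: centre of its underside.
- pot: Bystander, leave alone: a small open white plastic pot, 54 mm in diameter, 42 mm high. Origin: centre of its underside.

How it is judged (in metres and radians):
At the end, for the whole second after the job is handed in: At rest: board on the tray floor, within 12 mm of its middle; slab flat on it, mark within 10 mm of the board's middle; guide flat on the slab, hole within 9 mm of the mark; lengths within 8 degrees; a weight each side of the hole, 32-58 mm from it along the guide, 13 mm across (x of board in the frame of tray between -0.012 and 0.012 m and y of board in the frame of tray between -0.012 and 0.012 m and z of board in the frame of tray below 0.009 m and angle between the x axis of board and the x axis of tray, either way round below 0.14 rad and x of slab in the frame of board between -0.01 and 0.01 m and y of slab in the frame of board between -0.01 and 0.01 m and z of slab in the frame of board between 0.015 and 0.021 m and angle between the x axis of slab and the x axis of board, either way round below 0.14 rad and angle between each of slab, guide's own z axis and vertical below 0.06 rad and horizontal distance between guide and slab below 0.009 m and z of guide in the frame of slab between 0.009 and 0.015 m and angle between the x axis of guide and the x axis of slab, either way round below 0.14 rad and y of weight_a in the frame of guide between -0.013 and 0.013 m and z of weight_a in the frame of guide between 0.009 and 0.016 m and angle between each of weight_a, weight_b's own z axis and vertical below 0.1 rad and y of weight_b in the frame of guide between -0.013 and 0.013 m and z of weight_b in the frame of guide between 0.009 and 0.016 m and ((x of weight_a in the frame of guide between 0.032 and 0.058 m and x of weight_b in the frame of guide between -0.058 and -0.032 m) or (x of weight_b in the frame of guide between 0.032 and 0.058 m and x of weight_a in the frame of guide between -0.058 and -0.032 m)) and linear speed of each of board, slab, guide, weight_a, weight_b below 0.01 m/s); the robot touches nothing.
It fails at once if a bystander (offcut, core bit or pot) is moved more than 25 mm (distance of any of offcut, core_bit, pot from where it was at the start of the episode above 0.025 m).
It fails at once if a piece is dropped (falls free of the fingers at over 0.45 m/s, a drop of about 10 mm) ((linear speed of board above 0.45 m/s and contact force between board and the fingers below 0.2 N) or (linear speed of slab above 0.45 m/s and contact force between slab and the fingers below 0.2 N) or (linear speed of guide above 0.45 m/s and contact force between guide and the fingers below 0.2 N) or (linear speed of weight_a above 0.45 m/s and contact force between weight_a and the fingers below 0.2 N) or (linear speed of weight_b above 0.45 m/s and contact force between weight_b and the fingers below 0.2 N)).
It also fails if it takes over 102 s, if anything falls off the work surface, if the arm or the gripper's body presses on something with over 40 N, if the wrist force passes 120 N, or if a joint passes its speed limit or range.

## Robot

A 6-joint arm with a two-finger parallel gripper is mounted at the origin on the work surface. World frame = base frame: x ahead of the robot, y to its left, z up, the work surface at z = 0. Lengths are in mm, angles in degrees, forces in N, time in s.
With the tool pointing down it reaches from about 300 to 850 mm from the base axis. Payload 4.2 kg.
Tool frame: the origin (TCP) lies midway between the tips of the shut fingers; the grasp point (between the pads) lies pinch_z behind it (pinch_z is the distance from the TCP to the grasp point, in mm); z points along the fingers, y is the line along which they close (so a half turn about z gives the same grasp; the last joint's range is limited). The gripper opens to 91 mm and grips with 3 to 60 N. Pads are 32 mm wide; open, the fingers measure 118 mm over their backs; the gripper's body (76 mm by 178 mm) begins 60 mm behind the grasp point.
Start: joints at [-73.625, 18.312, 89.639, -0, 72.044, -1.146], TCP at [173.11, -548.339, 213.976] pointing down, gripper open.
Joint ranges: [-177.97, 177.97], [-48.28, 115.42], [12.27, 149.76], [-77.06, 257.06], [2.81, 150.46], [-146.56, 146.56]. Speed limits (degrees/s): [147.25, 147.25, 180, 180, 180, 180].

## Interface

Orientations are given as [roll, pitch, yaw] about the fixed x, y, z axes, in that order (R = Rz(yaw) Ry(pitch) Rx(roll)).
In Python, from workcell import state, grab_frame, job_done, masks_of, landmark_of, pinch_z gives the robot as it stands. The module is installed in compiled form; this text tells all that it offers.
- The arm moves only by the tool move_arm, never from a script. Its argument "plan" is a list of rows, each an object of numbers: "x", "y", "z": the shift along the tool's x, y, z in mm; "rx", "ry", "rz": the turn, a rotation vector about the tool's x, y, z in rad. A call has 1 to 10 rows; each row shifts and turns the commanded pose from where the row before left it, along the tool's axes as they then stand; what a row does not reach is not made up. A row lasts 1/10 s, in which the tool goes at most 50 mm and 8.59 degrees, less where a joint would pass 70% of its speed; a pose out of reach is approached as far as the arm can. A call is refused whole if a number of a shift passes 50 or a number of a turn 0.15, either way. A call with a gripper value outside its range is refused whole. "grip" is the opening, from 0 (shut) to 1 (fully open), set as the call begins (left out, the last holds). The fingers move at their own pace and stop on an object; "squeeze" is the grip in N (left out, the last holds). Time passes only in rows, so rows that do not move let the fingers close. It gives the time, the measured TCP pose, the force, the opening and the grip force at its end, in the units of the state.
- state(): the state, without advancing time (a new reading comes with each control period).
- grab_frame(name): name is "scene" or "top" or "wrist"; returns a dict with "img" (400x640x3 uint8, red, green, blue), "z_map" (400x640 float32, mm along the optical axis (not along the pixel's ray), 0 where there is no reading), "fx", "fy", "cx", "cy" (pixels), "rvec" (rotation vector, rad) and "tvec" (3), from world to camera coordinates, as OpenCV has them. Camera axes: x right, y down, z forward; pixel columns grow to the right and rows downward; lengths in mm; the calibration is good to about 2 mm. A picture is of the moment at which its call begins.
- job_done(): hands the job in; it is judged then, once.
Trained networks look in the newest picture that a camera, given by its name, has taken for a name from the list of things; names that differ only in an ending like _2 or _b are one class to them, and where a whole thing is asked for, a point or a joint stands for the part that bears it (a point fixed in the world has none). Each returns a list of dicts, best first, with "p" (0 to 1); they miss things now and then, are a little off and sometimes report something else, mostly with a low value. They report only what shows in the picture. A call takes as long as a camera call.
- masks_of(camera, label): "pixels" (400x640 bool, what is visible of it) and "box" ([centre column, centre row, width, height] in pixels, round what is visible of it).
- landmark_of(camera, label): "point" ([column, row] in pixels: a listed point, or the origin of a listed thing).
The state is a dict: "time_s": time; "qpos": joint angles; "qvel": joint speeds; "effort": joint torques, N m; "ee_pos": TCP position; "ee_rot": TCP orientation; "force": force on the tool from outside, world axes, zero at the start; "torque": the same for the moment, N m; "gripper_width": finger opening in mm; "gripper_force": force on a finger pad.
Only numpy, scipy, OpenCV 4.12 (cv2) and the standard library are available. Lean on these libraries where they do the work, as an engineer would, in place of code of your own. Each camera call takes 0.05 s, during which the arm holds its last target. There are 200 camera calls.

## Working session

There is one attempt and no reset: what is moved stays moved. The work goes in short steps, Python scripts to look and compute and a tool call to move; the robot and the scene stay as the last step left them, time stands still between calls to the robot, and variables do not carry over. Pictures are saved under pics/ and viewed, at most 14 in all, crops included, and the job is handed in when it is done.

Besides the shell and the picture viewer there is one more tool, called after "Emit:" as name(argument=value, ...) on one line, values as JSON. move_arm: Moves the arm, as the interface text tells. Its arguments: {"type":"object","properties":{"plan":{"type":"array","items":{"type":"object","properties":{"x":{"type":"number"},"y":{"type":"number"},"z":{"type":"number"},"rx":{"type":"number"},"ry":{"type":"number"},"rz":{"type":"number"}}}},"grip":{"type":"number"},"squeeze":{"type":"number"}},"required":["plan"]}

```bash
mkdir -p pics; cat > h.py <<'E'
import numpy as np, cv2
from workcell import *
from scipy.spatial.transform import Rotation as R
def cam(n):
    f=grab_frame(n); f['R']=cv2.Rodrigues(np.array(f['rvec'],float))[0]; f['t']=np.array(f['tvec'],float).ravel(); return f
def cloud(f):
    v,u=np.mgrid[0:400,0:640]; z=f['z_map'].astype(float)
    p=np.stack([(u-f['cx'])/f['fx']*z,(v-f['cy'])/f['fy']*z,z],-1)
    return (p-f['t'])@f['R']   # world
def onplane(f,uv,z):
    d=np.array([(uv[0]-f['cx'])/f['fx'],(uv[1]-f['cy'])/f['fy'],1])@f['R']; c=-f['t']@f['R']
    return c+d*(z-c[2])/d[2]
def save(f,name,crop=None):
    im=f['img'][...,::-1]
    if crop: im=im[crop[1]:crop[3],crop[0]:crop[2]]
    cv2.imwrite('pics/'+name,im)
def rect(c,m,zlo,zhi):
    p=c[m]; p=p[(p[:,2]>zlo)&(p[:,2]<zhi)]
    (cx,cy),(w,h),a=cv2.minAreaRect(p[:,:2].astype(np.float32))
    if w<h: w,h,a=h,w,a+90
    return (round(cx,1),round(cy,1)),(round(w),round(h)),round((a+90)%180-90,1),round(float(np.median(p[:,2])),1),len(p)
E
cat > look.py <<'E'
from h import *
import sys
print(state(), pinch_z() if callable(pinch_z) else pinch_z)
for n in ['scene','top']:
    f=cam(n); save(f,n+'0.png'); c=cloud(f)
    print(n,'cam at',(-f['t']@f['R']).round())
    for l in ['tray','board','slab','guide','weight_a','offcut','core_bit','pot']:
        for d in masks_of(n,l)[:3]:
            m=d['pixels']&(f['z_map']>0)
            if m.sum()<20: continue
            print(l,round(d['p'],2),np.round(d['box']),rect(c,m,2,120) if (c[m][:,2]>2).sum()>10 else None)
        print('   lm',[(round(d['p'],2),np.round(d['point'],1).tolist()) for d in landmark_of(n,l)[:3]])
E
python3 look.py
```

```text
{'time_s': 0.0, 'qpos': array([-7.36263331e+01,  1.83504894e+01,  8.97058631e+01, -1.89306722e-03,
        7.20437874e+01, -1.14564547e+00]), 'qvel': array([-0.02634135,  0.00437344,  0.03712832,  0.00626033,  0.0014313 ,
       -0.04447832]), 'effort': array([ 1.11899302e-03, -4.12452900e+01, -2.31975800e+01,  7.27002276e-02,
        4.54129104e-02, -1.38528603e-04]), 'ee_pos': array([ 172.94205865, -547.84824173,  213.13550641]), 'ee_rot': array([-1.79899844e+02, -2.02713809e-04,  1.75198974e+01]), 'force': array([0.35921681, 1.0572932 , 0.12582708]), 'torque': array([ 0.03114306, -0.03167009,  0.00953837]), 'gripper_force': 0.0, 'gripper_width': 91.03503537237214} 18.8
scene cam at [1317.  180.  669.]
tray 0.9 [328. 219.  80.  74.] ((552.7, 7.1), (271, 205), 7.1, 4.9, 4510)
   lm [(0.61, [330.0, 221.0])]
board 0.86 [426. 216.  29.  42.] ((469.8, 267.2), (184, 60), 5.8, 17.2, 964)
   lm [(0.89, [423.4, 216.8])]
slab 0.75 [251. 185.  37.  33.] ((456.3, -272.3), (162, 56), -3.9, 11.0, 547)
slab 0.39 [415. 256.  16.  22.] ((657.1, 254.9), (39, 34), 83.4, 29.1, 320)
   lm [(0.66, [247.
[... 1198 characters left out ...]
guide 0.93 [181. 219.  22.  54.] ((450.0, 410.7), (150, 51), 1.1, 12.0, 799)
   lm [(0.88, [177.8, 217.6])]
weight_a 0.62 [234. 154.  14.  16.] ((649.1, 252.9), (37, 37), -46.6, 30.6, 156)
weight_a 0.53 [392. 159.  14.  10.] ((636.6, -243.3), (36, 34), 48.1, 30.6, 130)
   lm [(0.69, [179.3, 215.1]), (0.63, [233.6, 153.7]), (0.63, [391.4, 162.5])]
offcut 0.91 [443. 221.  20.  39.] ((437.8, -398.3), (119, 55), -4.2, 15.5, 595)
   lm [(0.67, [441.9, 218.8])]
core_bit 0.65 [198. 174.  14.   9.] ((586.0, 356.6), (19, 18), -33.5, 42.7, 61)
   lm [(0.49, [198.1, 176.2]), (0.36, [427.7, 177.8])]
pot 0.7 [235. 153.  13.  12.] ((647.2, 252.2), (36, 33), -53.6, 31.3, 133)
   lm [(0.65, [424.5, 178.8])]
```

```bash
python3 - <<'E'
import cv2
a=cv2.imread('pics/top0.png')[110:290,140:480]; b=cv2.imread('pics/scene0.png')[150:300,180:520]
cv2.imwrite('pics/c0.png',cv2.resize(cv2.vconcat([a,b]),None,fx=1.8,fy=1.8,interpolation=2))
E
```

```text
(no output)
```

View pics/c0.png

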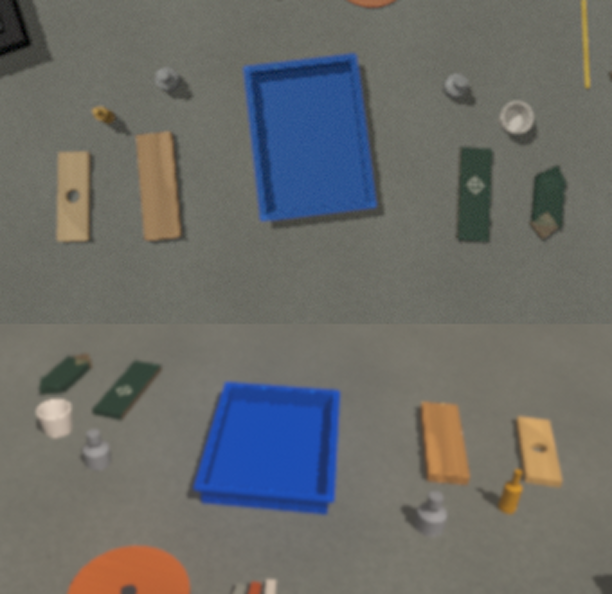

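The networks agree with the picture: board and guide on the left, slab and offcut on the right. The slab mark is towards +x, and the weights are at crop (165,78) and (457,85). Next I compute the move to the board.

```bash
cat > go.py <<'E'
import sys; from h import *
x,y,z,yaw=map(float,sys.argv[1:5]); s=state(); p=s['ee_pos']; r=s['ee_rot']
d=(yaw-r[2]+180)%360-180; a=np.radians(r[2]+d)
e=np.array([x,y,z])-p; dx=e[0]*np.cos(a)+e[1]*np.sin(a); dy=e[0]*np.sin(a)-e[1]*np.cos(a)
n=int(np.ceil(np.hypot(dx,dy)/48)) or 1
print('t',round(s['time_s'],2),'pos',p.round(1),'rot',r.round(1),'q6',round(s['qpos'][5]),'| rz first %.3f; then dx %.1f dy %.1f dz %.1f; %d rows of %.2f %.2f'%(-np.radians(d),dx,dy,-e[2],n,dx/n,dy/n))
E
python3 go.py 468.3 267 130 6.5
```

```text
t 1.7 pos [ 173.1 -548.3  214. ] rot [180.    0.   17.5] q6 -1 | rz first 0.192; then dx 385.6 dy -776.7 dz 84.0; 19 rows of 20.29 -40.88
```

Emit:
move_arm(plan=[{"rz": 0.096}, {"rz": 0.096}, {"x": 20.3, "y": -40.9}, {"x": 20.3, "y": -40.9}, {"x": 20.3, "y": -40.9}, {"x": 20.3, "y": -40.9}, {"x": 20.3, "y": -40.9}, {"x": 20.3, "y": -40.9}, {"x": 20.3, "y": -40.9}, {"x": 20.3, "y": -40.9}], grip=1)

```text
schema error: expected keys x, y, z, rx, ry, rz
```

Emit:
move_arm(plan=[{"x": 20.3, "y": -40.9}, {"x": 20.3, "y": -40.9}, {"x": 20.3, "y": -40.9}, {"x": 20.3, "y": -40.9}, {"x": 20.3, "y": -40.9}, {"x": 20.3, "y": -40.9}, {"x": 20.3, "y": -40.9}, {"x": 20.3, "y": -40.9}, {"x": 20.3, "y": -40.9}, {"x": 20.3, "y": -40.9}])

```text
schema error: expected keys x, y, z, rx, ry, rz
```

Emit:
move_arm(plan=[{"x": 20, "y": -40.9}, {"z": 5}, {}, {}])

```text
schema error: expected keys x, y, z, rx, ry, rz
```

```bash
cat > wl.py <<'E'
import sys; from h import *
f=cam('wrist'); c=cloud(f); save(f,sys.argv[1]+'.png')
for l in sys.argv[2:]:
    for d in masks_of('wrist',l)[:2]:
        m=d['pixels']&(f['z_map']>0)
        print(l,round(d['p'],2),np.round(d['box']),rect(c,m,2,150) if (c[m][:,2]>2).sum()>10 else None)
    print('  lm',[(round(d['p'],2),np.round(d['point'],1).tolist(),onplane(f,d['point'],15).round(1).tolist()) for d in landmark_of('wrist',l)[:2]])
E
python3 go.py 468.3 267 130 6.5; python3 wl.py w1 board weight_a
```

```text
t 1.7 pos [ 173.1 -548.3  214. ] rot [180.    0.   17.5] q6 -1 | rz first 0.192; then dx 385.6 dy -776.7 dz 84.0; 19 rows of 20.29 -40.88
  lm []
  lm []
```

View pics/w1.png

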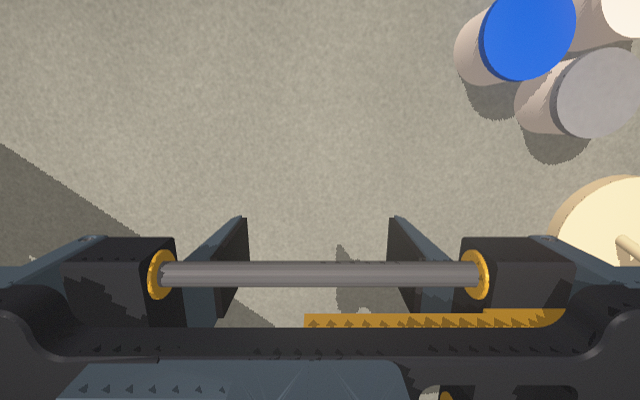

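The wrist view shows only bench, with jars at top right and the fingers at (240,240) and (395,240). All six keys are needed in every row.

Emit:
move_arm(plan=[{"x": 0, "y": 0, "z": 0, "rx": 0, "ry": 0, "rz": 0.096}, {"x": 0, "y": 0, "z": 0, "rx": 0, "ry": 0, "rz": 0.096}, {"x": 20.3, "y": -40.9, "z": 0, "rx": 0, "ry": 0, "rz": 0}, {"x": 20.3, "y": -40.9, "z": 0, "rx": 0, "ry": 0, "rz": 0}, {"x": 20.3, "y": -40.9, "z": 0, "rx": 0, "ry": 0, "rz": 0}, {"x": 20.3, "y": -40.9, "z": 0, "rx": 0, "ry": 0, "rz": 0}, {"x": 20.3, "y": -40.9, "z": 0, "rx": 0, "ry": 0, "rz": 0}, {"x": 20.3, "y": -40.9, "z": 0, "rx": 0, "ry": 0, "rz": 0}, {"x": 20.3, "y": -40.9, "z": 0, "rx": 0, "ry": 0, "rz": 0}, {"x": 20.3, "y": -40.9, "z": 0, "rx": 0, "ry": 0, "rz": 0}], grip=1)

```text
time_s: 2.95
ee_pos: [297.6, -203.2, 214.2]
ee_rot: [180.0, -0.1, 6.5]
force: [1.4, -0.8, -0.6]
gripper_width: 91.0
gripper_force: 0.0
```

Emit:
move_arm(plan=[{"x": 20.3, "y": -40.9, "z": 0, "rx": 0, "ry": 0, "rz": 0}, {"x": 20.3, "y": -40.9, "z": 0, "rx": 0, "ry": 0, "rz": 0}, {"x": 20.3, "y": -40.9, "z": 0, "rx": 0, "ry": 0, "rz": 0}, {"x": 20.3, "y": -40.9, "z": 0, "rx": 0, "ry": 0, "rz": 0}, {"x": 20.3, "y": -40.9, "z": 0, "rx": 0, "ry": 0, "rz": 0}, {"x": 20.3, "y": -40.9, "z": 0, "rx": 0, "ry": 0, "rz": 0}, {"x": 20.3, "y": -40.9, "z": 0, "rx": 0, "ry": 0, "rz": 0}, {"x": 20.3, "y": -40.9, "z": 0, "rx": 0, "ry": 0, "rz": 0}, {"x": 20.3, "y": -40.9, "z": 0, "rx": 0, "ry": 0, "rz": 0}, {"x": 20.3, "y": -40.9, "z": 0, "rx": 0, "ry": 0, "rz": 0}])

```text
time_s: 3.95
ee_pos: [452.9, 226.6, 214.0]
ee_rot: [180.0, -0.0, 6.6]
force: [1.4, -1.0, 0.9]
gripper_width: 91.2
gripper_force: 0.0
```

Emit:
move_arm(plan=[{"x": 20.3, "y": -40.9, "z": 0, "rx": 0, "ry": 0, "rz": 0}, {"x": 0, "y": 0, "z": 0, "rx": 0, "ry": 0, "rz": 0}, {"x": 0, "y": 0, "z": 0, "rx": 0, "ry": 0, "rz": 0}])

```text
time_s: 4.25
ee_pos: [467.8, 268.0, 213.3]
ee_rot: [179.9, 0.1, 6.6]
force: [-0.4, -1.0, -0.1]
gripper_width: 91.0
gripper_force: 0.0
```

```bash
python3 go.py 468.3 267 130 6.5; python3 wl.py w2 board weight_a
```

```text
t 4.25 pos [467.8 268.  213.3] rot [1.799e+02 1.000e-01 6.600e+00] q6 112 | rz first 0.002; then dx 0.4 dy 1.0 dz 83.3; 1 rows of 0.35 1.04
board 0.79 [319. 174.  47. 134.] ((470.3, 268.0), (181, 61), 5.5, 19.5, 5949)
  lm [(0.88, [319.6, 176.4], [472.8, 266.2, 15.0])]
weight_a 0.86 [347.  25.  39.  46.] ((657.0, 255.7), (50, 39), -0.0, 32.2, 1272)
weight_a 0.16 [318. 176.  44. 134.] ((465.6, 268.6), (189, 65), 7.3, 19.5, 6010)
  lm [(0.57, [346.5, 29.6], [650.2, 255.4, 15.0])]
```

View pics/w2.png

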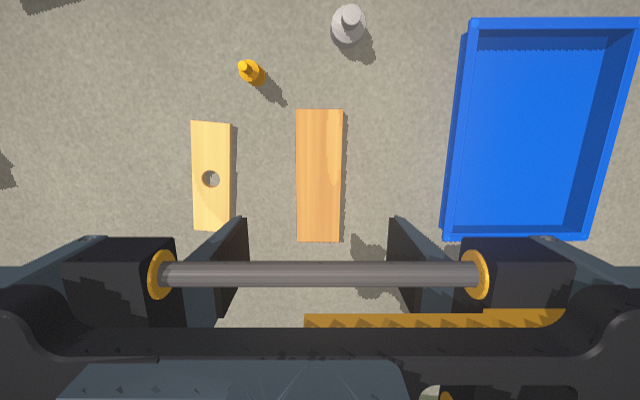

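Board centred at (319,174) px, as expected. Going down to grip it.

Emit:
move_arm(plan=[{"x": 1, "y": 0, "z": 45, "rx": 0, "ry": 0, "rz": 0.01}, {"x": 0, "y": 0, "z": 45, "rx": 0, "ry": 0, "rz": 0}, {"x": 0, "y": 0, "z": 45, "rx": 0, "ry": 0, "rz": 0}, {"x": 0, "y": 0, "z": 40, "rx": 0, "ry": 0, "rz": 0}, {"x": 0, "y": 0, "z": 20, "rx": 0, "ry": 0, "rz": 0}, {"x": 0, "y": 0, "z": 10, "rx": 0, "ry": 0, "rz": 0}, {"x": 0, "y": 0, "z": 5, "rx": 0, "ry": 0, "rz": 0}, {"x": 0, "y": 0, "z": 0, "rx": 0, "ry": 0, "rz": 0}])

```text
time_s: 5.3
ee_pos: [469.6, 267.6, 4.5]
ee_rot: [-180.0, -0.1, 5.9]
force: [0.1, 0.1, 0.7]
gripper_width: 91.2
gripper_force: 0.0
```

Emit:
move_arm(plan=[{"x": 0, "y": 0, "z": 0, "rx": 0, "ry": 0, "rz": 0}, {"x": 0, "y": 0, "z": 0, "rx": 0, "ry": 0, "rz": 0}, {"x": 0, "y": 0, "z": 0, "rx": 0, "ry": 0, "rz": 0}, {"x": 0, "y": 0, "z": 0, "rx": 0, "ry": 0, "rz": 0}, {"x": 0, "y": 0, "z": 0, "rx": 0, "ry": 0, "rz": 0}, {"x": 0, "y": 0, "z": 0, "rx": 0, "ry": 0, "rz": 0}], grip=0, squeeze=25)

```text
time_s: 5.9
ee_pos: [469.3, 267.7, 4.4]
ee_rot: [-180.0, -0.0, 6.0]
force: [-0.9, -1.0, 3.8]
gripper_width: 59.7
gripper_force: 25.0
```

```bash
python3 go.py 551.4 7.9 90 7
```

```text
t 5.9 pos [469.3 267.7   4.4] rot [-180.   -0.    6.] q6 113 | rz first -0.018; then dx 49.8 dy 267.9 dz -85.6; 6 rows of 8.30 44.65
```

Emit:
move_arm(plan=[{"x": 0, "y": 0, "z": -15, "rx": 0, "ry": 0, "rz": 0}, {"x": 0, "y": 0, "z": -30, "rx": 0, "ry": 0, "rz": -0.018}, {"x": 0, "y": 0, "z": -30, "rx": 0, "ry": 0, "rz": 0}, {"x": 4, "y": 24, "z": -5, "rx": 0, "ry": 0, "rz": 0}, {"x": 8.3, "y": 44.5, "z": 0, "rx": 0, "ry": 0, "rz": 0}, {"x": 8.3, "y": 44.5, "z": 0, "rx": 0, "ry": 0, "rz": 0}, {"x": 8.3, "y": 44.5, "z": 0, "rx": 0, "ry": 0, "rz": 0}, {"x": 8.3, "y": 44.5, "z": 0, "rx": 0, "ry": 0, "rz": 0}, {"x": 8.3, "y": 44.5, "z": 0, "rx": 0, "ry": 0, "rz": 0}, {"x": 4.3, "y": 21.4, "z": 0, "rx": 0, "ry": 0, "rz": 0}])

```text
time_s: 6.9
ee_pos: [551.6, 4.5, 83.5]
ee_rot: [180.0, 0.0, 6.8]
force: [-0.7, 0.6, -1.5]
gripper_width: 60.1
gripper_force: 25.0
```

Emit:
move_arm(plan=[{"x": 0, "y": 0, "z": 20, "rx": 0, "ry": 0, "rz": 0}, {"x": 0, "y": 0, "z": 0, "rx": 0, "ry": 0, "rz": 0}, {"x": 0, "y": 0, "z": 0, "rx": 0, "ry": 0, "rz": 0}])

```text
time_s: 7.2
ee_pos: [550.3, 8.0, 63.4]
ee_rot: [-180.0, 0.1, 7.0]
force: [0.0, 0.1, -1.5]
gripper_width: 59.8
gripper_force: 25.0
```

```bash
python3 go.py 551.4 7.9 9 7; python3 - <<'E'
from h import *
f=cam('top'); c=cloud(f); save(f,'top1.png',(240,100,400,300))
for l in ['tray','board']:
    d=masks_of('top',l)[0]; m=d['pixels']&(f['z_map']>0); print(l,d['p'],rect(c,m,2 if l=='tray' else 50,100) if l=='tray' or (c[m][:,2]>50).sum()>9 else c[m].mean(0))
E
```

```text
t 7.2 pos [550.3   8.   63.4] rot [-1.8e+02  1.0e-01  7.0e+00] q6 83 | rz first -0.000; then dx 1.1 dy 0.2 dz 54.4; 1 rows of 1.11 0.19
tray 0.68 ((551.8, 10.5), (261, 193), 7.8, 32.7, 343)
board 0.44 ((512.9, 3.3), (59, 22), -85.7, 77.0, 150)
```

Emit:
move_arm(plan=[{"x": 1, "y": 0, "z": 25, "rx": 0, "ry": 0, "rz": 0}, {"x": 0, "y": 0, "z": 15, "rx": 0, "ry": 0, "rz": 0}, {"x": 0, "y": 0, "z": 8, "rx": 0, "ry": 0, "rz": 0}, {"x": 0, "y": 0, "z": 3, "rx": 0, "ry": 0, "rz": 0}, {"x": 0, "y": 0, "z": 2, "rx": 0, "ry": 0, "rz": 0}, {"x": 0, "y": 0, "z": 1.6, "rx": 0, "ry": 0, "rz": 0}, {"x": 0, "y": 0, "z": 0, "rx": 0, "ry": 0, "rz": 0}, {"x": 0, "y": 0, "z": 0, "rx": 0, "ry": 0, "rz": 0}])

```text
time_s: 8.15
ee_pos: [552.4, 7.9, 9.8]
ee_rot: [180.0, -0.1, 7.0]
force: [0.0, 0.7, -1.0]
gripper_width: 59.7
gripper_force: 25.0
```

Emit:
move_arm(plan=[{"x": 0, "y": 0, "z": 0, "rx": 0, "ry": 0, "rz": 0}, {"x": 0, "y": 0, "z": 0, "rx": 0, "ry": 0, "rz": 0}, {"x": 0, "y": 0, "z": 0, "rx": 0, "ry": 0, "rz": 0}, {"x": 0, "y": 0, "z": 0, "rx": 0, "ry": 0, "rz": 0}], grip=1)

```text
time_s: 8.55
ee_pos: [552.2, 7.9, 9.5]
ee_rot: [180.0, -0.0, 7.0]
force: [0.3, 0.8, 0.0]
gripper_width: 89.2
gripper_force: 0.0
```

Emit:
move_arm(plan=[{"x": 0, "y": 0, "z": -20, "rx": 0, "ry": 0, "rz": 0}, {"x": 0, "y": 0, "z": -40, "rx": 0, "ry": 0, "rz": 0}, {"x": 0, "y": 0, "z": -45, "rx": 0, "ry": 0, "rz": 0}, {"x": 0, "y": 0, "z": -45, "rx": 0, "ry": 0, "rz": 0}, {"x": 0, "y": 0, "z": -45, "rx": 0, "ry": 0, "rz": 0}, {"x": 0, "y": 0, "z": 0, "rx": 0, "ry": 0, "rz": 0}])

```text
time_s: 9.15
ee_pos: [555.9, 7.9, 211.4]
ee_rot: [179.9, -0.8, 7.0]
force: [0.6, -0.3, -0.7]
gripper_width: 91.4
gripper_force: 0.0
```

```bash
python3 wl.py w3 board tray; python3 go.py 454.6 -273.8 200 -3.5
```

```text
board 0.87 [318. 182.  45. 136.] ((548.0, 9.3), (188, 63), 7.2, 23.5, 5982)
  lm [(0.85, [319.1, 184.2], [553.7, 5.7, 15.0])]
tray 0.65 [313. 167. 169. 187.] ((563.9, 13.6), (254, 216), 6.9, 6.0, 22186)
  lm []
t 9.4 pos [550.9   7.9 202.6] rot [-180.     0.2    7. ] q6 83 | rz first 0.183; then dx -78.9 dy 287.1 dz 2.6; 7 rows of -11.28 41.01
```

View pics/w3.png

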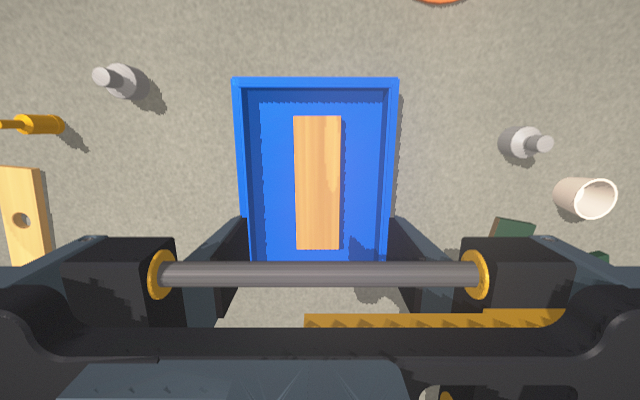

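Board lies lengthwise in the tray, at (318,182) px. I'll check the centring against the rim from depth.

```bash
cat > chk.py <<'E'
from h import *
a=np.radians(7)
for n in ['scene','top']:
    f=cam(n); c=cloud(f); im=f['img'].astype(int)
    roi=(abs(c[...,0]-551)<170)&(abs(c[...,1]-8)<140)&(f['z_map']>0)
    blue=(im[...,2]>im[...,0]+50)&roi
    print(n,'rim',rect(c,blue,25,45),'board',rect(c,roi&~blue&(abs(c[...,0]-551)<110)&(abs(c[...,1]-8)<60),12,32))
    print(' mark', [(round(d['p'],2),onplane(f,d['point'],12).round(1)) for d in landmark_of(n,'slab')[:2]],[ (round(d['p'],2),onplane(f,d['point'],0).round(1)) for d in landmark_of(n,'weight_a')[:3]])
E
python3 chk.py
```

```text
scene rim ((552.4, 11.4), (271, 196), 6.8, 33.8, 1119) board ((553.2, 8.5), (183, 60), 7.3, 21.3, 955)
 mark [(0.88, array([ 472.6, -277.6,   12. ]))] [(0.75, array([ 647.4, -234.7,    0. ])), (0.55, array([656.3, 250.6,   0. ]))]
top rim ((0.0, 0.0), (0, 0), 0.0, nan, 0) board ((512.2, 2.5), (103, 60), 7.2, 21.8, 576)
 mark [(0.83, array([ 462.9, -271.7,   12. ]))] [(0.69, array([648.8, 253.6,   0. ])), (0.43, array([ 634.5, -244.5,    0. ]))]
  return _methods._mean(a, axis=axis, dtype=dtype,
  ret = ret.dtype.type(ret / rcount)
```

Board is within about 3 mm of the tray centre. Next, the slab.

Emit:
move_arm(plan=[{"x": 0, "y": 0, "z": 0, "rx": 0, "ry": 0, "rz": 0.09}, {"x": 0, "y": 0, "z": 0, "rx": 0, "ry": 0, "rz": 0.093}, {"x": -11.3, "y": 41, "z": 0, "rx": 0, "ry": 0, "rz": 0}, {"x": -11.3, "y": 41, "z": 0, "rx": 0, "ry": 0, "rz": 0}, {"x": -11.3, "y": 41, "z": 0, "rx": 0, "ry": 0, "rz": 0}, {"x": -11.3, "y": 41, "z": 0, "rx": 0, "ry": 0, "rz": 0}, {"x": -11.3, "y": 41, "z": 0, "rx": 0, "ry": 0, "rz": 0}, {"x": -11.3, "y": 41, "z": 0, "rx": 0, "ry": 0, "rz": 0}, {"x": -11.3, "y": 41, "z": 0, "rx": 0, "ry": 0, "rz": 0}])

```text
time_s: 10.6
ee_pos: [454.8, -275.3, 204.3]
ee_rot: [180.0, -0.0, -3.5]
force: [1.4, -0.3, 0.6]
gripper_width: 91.3
gripper_force: 0.0
```

Emit:
move_arm(plan=[{"x": 0, "y": 0, "z": 0, "rx": 0, "ry": 0, "rz": 0}, {"x": 0, "y": 0, "z": 0, "rx": 0, "ry": 0, "rz": 0}, {"x": 0, "y": 0, "z": 0, "rx": 0, "ry": 0, "rz": 0}])

```text
time_s: 10.9
ee_pos: [455.8, -272.8, 204.2]
ee_rot: [-180.0, 0.0, -3.5]
force: [0.1, 0.1, 0.9]
gripper_width: 91.1
gripper_force: 0.0
```

```bash
python3 go.py 454.6 -273.8 4 -3.5; python3 wl.py w4 slab weight_a
```

```text
t 10.9 pos [ 455.8 -272.8  204.2] rot [-180.     0.    -3.5] q6 61 | rz first 0.001; then dx -1.1 dy 1.0 dz 200.2; 1 rows of -1.10 1.04
slab 0.74 [318. 180.  43. 119.] ((455.1, -273.0), (159, 54), -3.5, 13.5, 4858)
slab 0.69 [415. 182.  48.  85.] ((448.1, -400.1), (114, 53), -9.1, 17.3, 2942)
  lm [(0.61, [318.8, 169.7], [471.1, -274.5, 15.0])]
weight_a 0.93 [285.  23.  37.  47.] ((639.6, -244.5), (38, 36), -79.7, 32.3, 1329)
weight_a 0.46 [413. 182.  50.  89.] ((445.2, -403.0), (118, 59), -8.5, 17.3, 3041)
  lm [(0.97, [284.6, 24.8], [639.9, -245.4, 15.0])]
```

View pics/w4.png

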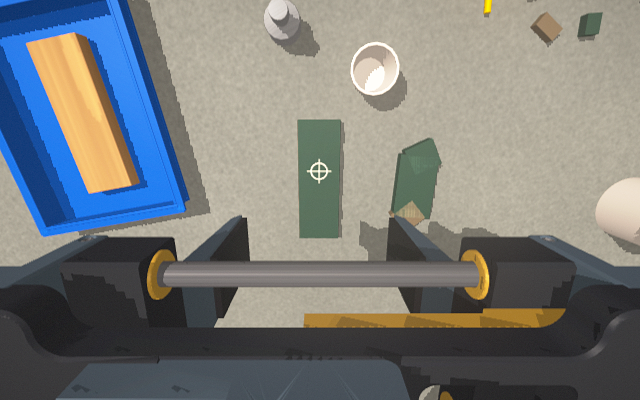

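The slab (318,180) has its mark at (319,170), towards +x, and the gripper is aligned with it. Down and grip.

Emit:
move_arm(plan=[{"x": 0, "y": 0, "z": 45, "rx": 0, "ry": 0, "rz": 0}, {"x": 0, "y": 0, "z": 45, "rx": 0, "ry": 0, "rz": 0}, {"x": 0, "y": 0, "z": 45, "rx": 0, "ry": 0, "rz": 0}, {"x": 0, "y": 0, "z": 35, "rx": 0, "ry": 0, "rz": 0}, {"x": 0, "y": 0, "z": 18, "rx": 0, "ry": 0, "rz": 0}, {"x": 0, "y": 0, "z": 9, "rx": 0, "ry": 0, "rz": 0}, {"x": 0, "y": 0, "z": 4, "rx": 0, "ry": 0, "rz": 0}, {"x": 0, "y": 0, "z": 0, "rx": 0, "ry": 0, "rz": 0}])

```text
time_s: 11.95
ee_pos: [456.1, -273.8, 3.8]
ee_rot: [180.0, -0.0, -3.5]
force: [-0.1, 0.3, 0.5]
gripper_width: 90.9
gripper_force: 0.0
```

Emit:
move_arm(plan=[{"x": 0, "y": 0, "z": 0, "rx": 0, "ry": 0, "rz": 0}, {"x": 0, "y": 0, "z": 0, "rx": 0, "ry": 0, "rz": 0}, {"x": 0, "y": 0, "z": 0, "rx": 0, "ry": 0, "rz": 0}, {"x": 0, "y": 0, "z": 0, "rx": 0, "ry": 0, "rz": 0}, {"x": 0, "y": 0, "z": 0, "rx": 0, "ry": 0, "rz": 0}, {"x": 0, "y": 0, "z": 0, "rx": 0, "ry": 0, "rz": 0}], grip=0, squeeze=35)

```text
time_s: 12.55
ee_pos: [455.6, -273.9, 3.6]
ee_rot: [180.0, -0.0, -3.5]
force: [0.5, -0.2, 2.3]
gripper_width: 53.9
gripper_force: 35.0
```

```bash
python3 go.py 537.2 6.6 90 7.1
```

```text
t 12.55 pos [ 455.6 -273.9    3.6] rot [180.   -0.   -3.5] q6 61 | rz first -0.185; then dx 115.6 dy -268.2 dz -86.4; 7 rows of 16.51 -38.32
```

Emit:
move_arm(plan=[{"x": 0, "y": 0, "z": -10, "rx": 0, "ry": 0, "rz": 0}, {"x": 0, "y": 0, "z": -25, "rx": 0, "ry": 0, "rz": -0.09}, {"x": 0, "y": 0, "z": -35, "rx": 0, "ry": 0, "rz": -0.095}, {"x": 8, "y": -19, "z": -16, "rx": 0, "ry": 0, "rz": 0}, {"x": 16.5, "y": -38.5, "z": 0, "rx": 0, "ry": 0, "rz": 0}, {"x": 16.5, "y": -38.5, "z": 0, "rx": 0, "ry": 0, "rz": 0}, {"x": 16.5, "y": -38.5, "z": 0, "rx": 0, "ry": 0, "rz": 0}, {"x": 16.5, "y": -38.5, "z": 0, "rx": 0, "ry": 0, "rz": 0}, {"x": 16.5, "y": -38.5, "z": 0, "rx": 0, "ry": 0, "rz": 0}, {"x": 16.5, "y": -38.5, "z": 0, "rx": 0, "ry": 0, "rz": 0}])

```text
time_s: 13.55
ee_pos: [530.7, -10.7, 89.6]
ee_rot: [180.0, 0.0, 7.1]
force: [0.6, -1.5, -3.1]
gripper_width: 54.0
gripper_force: 35.0
```

Emit:
move_arm(plan=[{"x": 9, "y": -18.5, "z": 15, "rx": 0, "ry": 0, "rz": 0}, {"x": 0, "y": 0, "z": 15, "rx": 0, "ry": 0, "rz": 0}, {"x": 0, "y": 0, "z": 0, "rx": 0, "ry": 0, "rz": 0}, {"x": 0, "y": 0, "z": 0, "rx": 0, "ry": 0, "rz": 0}])

```text
time_s: 13.95
ee_pos: [537.1, 6.9, 59.4]
ee_rot: [180.0, 0.1, 7.1]
force: [0.1, -0.8, -2.6]
gripper_width: 53.6
gripper_force: 35.0
```

```bash
python3 go.py 537.8 6.4 26.2 7.1
```

```text
t 13.95 pos [537.1   6.9  59.4] rot [1.8e+02 1.0e-01 7.1e+00] q6 82 | rz first -0.000; then dx 0.6 dy 0.6 dz 33.2; 1 rows of 0.59 0.60
```

Emit:
move_arm(plan=[{"x": 0.5, "y": 0.5, "z": 15, "rx": 0, "ry": 0, "rz": 0}, {"x": 0, "y": 0, "z": 9, "rx": 0, "ry": 0, "rz": 0}, {"x": 0, "y": 0, "z": 4, "rx": 0, "ry": 0, "rz": 0}, {"x": 0, "y": 0, "z": 3, "rx": 0, "ry": 0, "rz": 0}, {"x": 0, "y": 0, "z": 2, "rx": 0, "ry": 0, "rz": 0}, {"x": 0, "y": 0, "z": 0, "rx": 0, "ry": 0, "rz": 0}, {"x": 0, "y": 0, "z": 0, "rx": 0, "ry": 0, "rz": 0}])

```text
time_s: 14.65
ee_pos: [538.3, 6.6, 26.6]
ee_rot: [180.0, -0.0, 7.1]
force: [0.4, -0.9, -3.3]
gripper_width: 53.6
gripper_force: 35.0
```

Emit:
move_arm(plan=[{"x": 0, "y": 0, "z": 0.9, "rx": 0, "ry": 0, "rz": 0}, {"x": 0, "y": 0, "z": 0, "rx": 0, "ry": 0, "rz": 0}])

```text
time_s: 14.85
ee_pos: [538.2, 6.6, 25.6]
ee_rot: [180.0, -0.0, 7.1]
force: [0.9, -0.2, -2.5]
gripper_width: 53.8
gripper_force: 35.0
```

Emit:
move_arm(plan=[{"x": 0, "y": 0, "z": 0, "rx": 0, "ry": 0, "rz": 0}, {"x": 0, "y": 0, "z": 0, "rx": 0, "ry": 0, "rz": 0}, {"x": 0, "y": 0, "z": 0, "rx": 0, "ry": 0, "rz": 0}, {"x": 0, "y": 0, "z": 0, "rx": 0, "ry": 0, "rz": 0}], grip=1)

```text
time_s: 15.25
ee_pos: [538.2, 6.6, 25.6]
ee_rot: [180.0, -0.0, 7.1]
force: [-1.0, 0.4, -0.0]
gripper_width: 83.1
gripper_force: 0.0
```

Emit:
move_arm(plan=[{"x": 0, "y": 0, "z": -20, "rx": 0, "ry": 0, "rz": 0}, {"x": 0, "y": 0, "z": -45, "rx": 0, "ry": 0, "rz": 0}, {"x": 0, "y": 0, "z": -45, "rx": 0, "ry": 0, "rz": 0}, {"x": 0, "y": 0, "z": -45, "rx": 0, "ry": 0, "rz": 0}, {"x": 0, "y": 0, "z": -20, "rx": 0, "ry": 0, "rz": 0}, {"x": 0, "y": 0, "z": 0, "rx": 0, "ry": 0, "rz": 0}, {"x": 0, "y": 0, "z": 0, "rx": 0, "ry": 0, "rz": 0}])

```text
time_s: 15.95
ee_pos: [537.6, 6.6, 200.0]
ee_rot: [180.0, 0.0, 7.1]
force: [0.4, 0.6, -0.5]
gripper_width: 91.5
gripper_force: 0.0
```

```bash
python3 wl.py w5 slab board; python3 go.py 452.5 411.4 200 1.1
```

```text
slab 0.77 [318. 183.  47. 126.] ((538.0, 7.8), (159, 56), 6.1, 35.6, 5487)
  lm [(0.86, [317.5, 174.6], [547.2, 8.5, 15.0])]
board 0.6 [319. 160.  48. 129.] ((564.1, 9.4), (157, 62), 6.8, 23.6, 1149)
  lm []
t 16.2 pos [537.3   6.6 198.9] rot [-180.     0.2    7.1] q6 82 | rz first 0.105; then dx -77.0 dy -406.3 dz -1.1; 9 rows of -8.56 -45.15
```

View pics/w5.png

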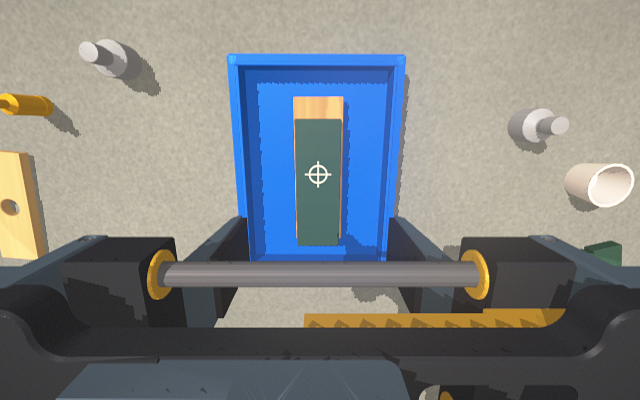

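The slab lies on the board, with its mark at (318,175). Now the guide.

Emit:
move_arm(plan=[{"x": 0, "y": 0, "z": 0, "rx": 0, "ry": 0, "rz": 0.105}, {"x": -8.5, "y": -45, "z": 0, "rx": 0, "ry": 0, "rz": 0}, {"x": -8.5, "y": -45, "z": 0, "rx": 0, "ry": 0, "rz": 0}, {"x": -8.5, "y": -45, "z": 0, "rx": 0, "ry": 0, "rz": 0}, {"x": -8.5, "y": -45, "z": 0, "rx": 0, "ry": 0, "rz": 0}, {"x": -8.5, "y": -45, "z": 0, "rx": 0, "ry": 0, "rz": 0}, {"x": -8.5, "y": -45, "z": 0, "rx": 0, "ry": 0, "rz": 0}, {"x": -8.5, "y": -45, "z": 0, "rx": 0, "ry": 0, "rz": 0}, {"x": -8.5, "y": -45, "z": 0, "rx": 0, "ry": 0, "rz": 0}, {"x": -9, "y": -46, "z": 0, "rx": 0, "ry": 0, "rz": 0}])

```text
time_s: 17.2
ee_pos: [452.6, 412.6, 199.4]
ee_rot: [179.9, 0.1, 1.1]
force: [1.0, 0.4, -0.5]
gripper_width: 91.4
gripper_force: 0.0
```

Emit:
move_arm(plan=[{"x": 0, "y": 0, "z": 0, "rx": 0, "ry": 0, "rz": 0}, {"x": 0, "y": 0, "z": 0, "rx": 0, "ry": 0, "rz": 0}, {"x": 0, "y": 0, "z": 0, "rx": 0, "ry": 0, "rz": 0}])

```text
time_s: 17.5
ee_pos: [453.5, 409.9, 199.7]
ee_rot: [179.9, 0.1, 1.0]
force: [0.6, -0.5, 0.1]
gripper_width: 91.0
gripper_force: 0.0
```

```bash
python3 wl.py w6 guide core_bit; python3 go.py 452.5 411.4 4 1.1
```

```text
lm [(0.9, [318.1, 182.6], [452.6, 409.6, 15.0])]
core_bit 0.75 [365.  68.  26.  26.] ((589.4, 362.9), (25, 21), 40.6, 44.8, 536)
  lm [(0.63, [360.1, 72.2], [585.8, 362.9, 15.0])]
t 17.75 pos [453.9 410.1 200.6] rot [180.  -0.   1.] q6 130 | rz first -0.002; then dx -1.3 dy -1.4 dz 196.6; 1 rows of -1.34 -1.36
```

View pics/w6.png

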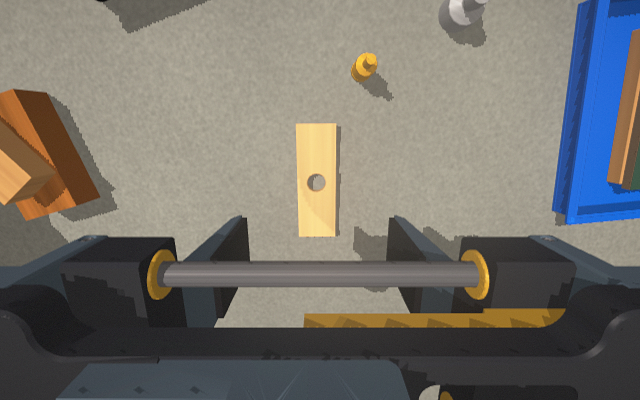

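Guide hole at (317,183), centred between the fingers.

Emit:
move_arm(plan=[{"x": -1, "y": -0.5, "z": 45, "rx": 0, "ry": 0, "rz": 0}, {"x": 0, "y": 0, "z": 45, "rx": 0, "ry": 0, "rz": 0}, {"x": 0, "y": 0, "z": 45, "rx": 0, "ry": 0, "rz": 0}, {"x": 0, "y": 0, "z": 34, "rx": 0, "ry": 0, "rz": 0}, {"x": 0, "y": 0, "z": 15, "rx": 0, "ry": 0, "rz": 0}, {"x": 0, "y": 0, "z": 8, "rx": 0, "ry": 0, "rz": 0}, {"x": 0, "y": 0, "z": 4, "rx": 0, "ry": 0, "rz": 0}, {"x": 0, "y": 0, "z": 0, "rx": 0, "ry": 0, "rz": 0}])

```text
time_s: 18.55
ee_pos: [452.9, 411.7, 4.9]
ee_rot: [-180.0, -0.0, 1.1]
force: [-0.7, 0.9, 0.7]
gripper_width: 91.2
gripper_force: 0.0
```

Emit:
move_arm(plan=[{"x": 0, "y": 0, "z": 0, "rx": 0, "ry": 0, "rz": 0}, {"x": 0, "y": 0, "z": 0, "rx": 0, "ry": 0, "rz": 0}, {"x": 0, "y": 0, "z": 0, "rx": 0, "ry": 0, "rz": 0}, {"x": 0, "y": 0, "z": 0, "rx": 0, "ry": 0, "rz": 0}, {"x": 0, "y": 0, "z": 0, "rx": 0, "ry": 0, "rz": 0}, {"x": 0, "y": 0, "z": 0, "rx": 0, "ry": 0, "rz": 0}], grip=0, squeeze=15)

```text
time_s: 19.15
ee_pos: [452.4, 411.6, 4.5]
ee_rot: [-180.0, -0.0, 1.1]
force: [0.3, 1.0, 0.7]
gripper_width: 49.7
gripper_force: 15.0
```

```bash
python3 go.py 552.8 8.4 90 7
```

```text
t 19.15 pos [452.4 411.6   4.5] rot [-180.    -0.     1.1] q6 130 | rz first -0.103; then dx 50.5 dy 412.4 dz -85.5; 9 rows of 5.61 45.83
```

Emit:
move_arm(plan=[{"x": 0, "y": 0, "z": -10, "rx": 0, "ry": 0, "rz": 0}, {"x": 0, "y": 0, "z": -35, "rx": 0, "ry": 0, "rz": 0}, {"x": 0, "y": 0, "z": -35, "rx": 0, "ry": 0, "rz": -0.103}, {"x": 3, "y": 22, "z": -6, "rx": 0, "ry": 0, "rz": 0}, {"x": 5.6, "y": 46, "z": 0, "rx": 0, "ry": 0, "rz": 0}, {"x": 5.6, "y": 46, "z": 0, "rx": 0, "ry": 0, "rz": 0}, {"x": 5.6, "y": 46, "z": 0, "rx": 0, "ry": 0, "rz": 0}, {"x": 5.6, "y": 46, "z": 0, "rx": 0, "ry": 0, "rz": 0}, {"x": 5.6, "y": 46, "z": 0, "rx": 0, "ry": 0, "rz": 0}, {"x": 5.6, "y": 46, "z": 0, "rx": 0, "ry": 0, "rz": 0}])

```text
time_s: 20.15
ee_pos: [525.3, 118.5, 91.2]
ee_rot: [180.0, -0.1, 7.0]
force: [0.6, -0.1, -0.5]
gripper_width: 49.4
gripper_force: 15.0
```

Emit:
move_arm(plan=[{"x": 5.6, "y": 46, "z": 0, "rx": 0, "ry": 0, "rz": 0}, {"x": 5.6, "y": 46, "z": 0, "rx": 0, "ry": 0, "rz": 0}, {"x": 2.8, "y": 22.4, "z": 15, "rx": 0, "ry": 0, "rz": 0}, {"x": 0, "y": 0, "z": 10, "rx": 0, "ry": 0, "rz": 0}, {"x": 0, "y": 0, "z": 0, "rx": 0, "ry": 0, "rz": 0}, {"x": 0, "y": 0, "z": 0, "rx": 0, "ry": 0, "rz": 0}])

```text
time_s: 20.75
ee_pos: [552.4, 9.4, 65.5]
ee_rot: [-180.0, 0.0, 7.0]
force: [0.0, -0.8, -0.1]
gripper_width: 49.6
gripper_force: 15.0
```

```bash
python3 go.py 552.8 8.4 39.3 7
```

```text
t 20.75 pos [552.4   9.4  65.5] rot [-180.    0.    7.] q6 83 | rz first 0.001; then dx 0.3 dy 1.0 dz 26.2; 1 rows of 0.27 1.00
```

Emit:
move_arm(plan=[{"x": 0.3, "y": 0.8, "z": 12, "rx": 0, "ry": 0, "rz": 0}, {"x": 0, "y": 0, "z": 7, "rx": 0, "ry": 0, "rz": 0}, {"x": 0, "y": 0, "z": 4, "rx": 0, "ry": 0, "rz": 0}, {"x": 0, "y": 0, "z": 2, "rx": 0, "ry": 0, "rz": 0}, {"x": 0, "y": 0, "z": 1.2, "rx": 0, "ry": 0, "rz": 0}, {"x": 0, "y": 0, "z": 0, "rx": 0, "ry": 0, "rz": 0}, {"x": 0, "y": 0, "z": 0, "rx": 0, "ry": 0, "rz": 0}])

```text
time_s: 21.45
ee_pos: [553.4, 7.6, 39.4]
ee_rot: [180.0, -0.0, 7.0]
force: [-0.4, -0.1, 0.3]
gripper_width: 50.0
gripper_force: 15.0
```

Emit:
move_arm(plan=[{"x": 0, "y": 0, "z": 0.5, "rx": 0, "ry": 0, "rz": 0}, {"x": 0, "y": 0, "z": 0.3, "rx": 0, "ry": 0, "rz": 0}, {"x": 0, "y": 0, "z": 0, "rx": 0, "ry": 0, "rz": 0}])

```text
time_s: 21.75
ee_pos: [553.2, 7.5, 38.5]
ee_rot: [180.0, -0.0, 7.0]
force: [0.3, -0.5, -0.8]
gripper_width: 49.9
gripper_force: 15.0
```

Emit:
move_arm(plan=[{"x": 0, "y": 0, "z": 0, "rx": 0, "ry": 0, "rz": 0}, {"x": 0, "y": 0, "z": 0, "rx": 0, "ry": 0, "rz": 0}, {"x": 0, "y": 0, "z": 0, "rx": 0, "ry": 0, "rz": 0}, {"x": 0, "y": 0, "z": 0, "rx": 0, "ry": 0, "rz": 0}], grip=1)

```text
time_s: 22.15
ee_pos: [553.2, 7.6, 38.5]
ee_rot: [180.0, -0.0, 7.0]
force: [0.7, -0.0, -0.8]
gripper_width: 78.8
gripper_force: 0.0
```

Emit:
move_arm(plan=[{"x": 0, "y": 0, "z": -20, "rx": 0, "ry": 0, "rz": 0}, {"x": 0, "y": 0, "z": -45, "rx": 0, "ry": 0, "rz": 0}, {"x": 0, "y": 0, "z": -45, "rx": 0, "ry": 0, "rz": 0}, {"x": 0, "y": 0, "z": -45, "rx": 0, "ry": 0, "rz": 0}, {"x": 0, "y": 0, "z": -5, "rx": 0, "ry": 0, "rz": 0}, {"x": 0, "y": 0, "z": 0, "rx": 0, "ry": 0, "rz": 0}, {"x": 0, "y": 0, "z": 0, "rx": 0, "ry": 0, "rz": 0}])

```text
time_s: 22.85
ee_pos: [552.1, 7.6, 197.0]
ee_rot: [-180.0, 0.2, 7.0]
force: [-0.7, -0.6, -0.3]
gripper_width: 91.2
gripper_force: 0.0
```

```bash
python3 wl.py w7 guide; python3 go.py 640 -245 140 0
```

```text
guide 0.92 [317. 183.  50. 126.] ((554.1, 6.7), (151, 53), 7.4, 47.5, 5010)
guide 0.55 [598. 193.  70.  45.] ((583.8, -341.2), (54, 52), 66.9, 29.6, 2387)
  lm [(0.71, [316.6, 184.7], [548.6, 9.1, 15.0])]
t 23.0 pos [552.1   7.6 196.5] rot [-180.     0.2    7. ] q6 83 | rz first 0.122; then dx 87.9 dy 252.6 dz 56.5; 6 rows of 14.64 42.10
```

View pics/w7.png

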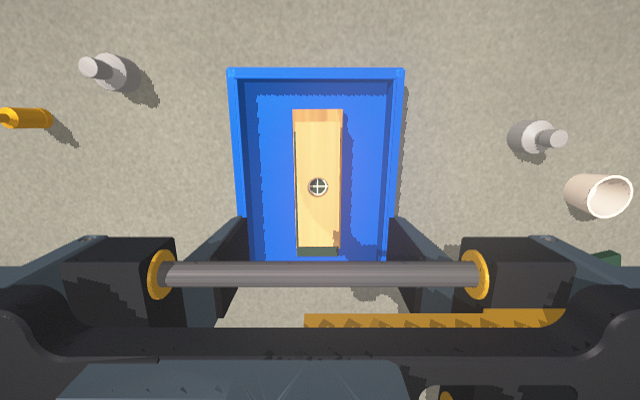

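The cross shows centred in the hole at (317,187). Now weight B on the right.

Emit:
move_arm(plan=[{"x": 0, "y": 0, "z": 0, "rx": 0, "ry": 0, "rz": 0.122}, {"x": 14.6, "y": 42, "z": 0, "rx": 0, "ry": 0, "rz": 0}, {"x": 14.6, "y": 42, "z": 0, "rx": 0, "ry": 0, "rz": 0}, {"x": 14.6, "y": 42, "z": 0, "rx": 0, "ry": 0, "rz": 0}, {"x": 14.6, "y": 42, "z": 0, "rx": 0, "ry": 0, "rz": 0}, {"x": 14.6, "y": 42, "z": 0, "rx": 0, "ry": 0, "rz": 0}, {"x": 14.6, "y": 42, "z": 0, "rx": 0, "ry": 0, "rz": 0}, {"x": 0, "y": 0, "z": 0, "rx": 0, "ry": 0, "rz": 0}, {"x": 0, "y": 0, "z": 0, "rx": 0, "ry": 0, "rz": 0}, {"x": 0, "y": 0, "z": 0, "rx": 0, "ry": 0, "rz": 0}])

```text
time_s: 24.0
ee_pos: [640.1, -243.3, 197.5]
ee_rot: [-179.9, 0.1, 0.0]
force: [-0.5, 0.1, -0.4]
gripper_width: 91.4
gripper_force: 0.0
```

```bash
cat > wk.py <<'E'
import sys; from h import *
f=cam('wrist'); c=cloud(f); save(f,sys.argv[1]+'.png'); x,y=map(float,sys.argv[2:4])
near=(f['z_map']>0)&(np.hypot(c[...,0]-x,c[...,1]-y)<45)
for lo,hi in [(22,31),(54,64)]:
    p=c[near&(c[...,2]>lo)&(c[...,2]<hi)]
    if len(p)>8: print(lo,len(p),'circle',[np.round(v,1) for v in cv2.minEnclosingCircle(p[:,:2].astype(np.float32))],p.mean(0).round(1), np.median(p,0).round(1))
E
python3 wk.py w8 640 -245; python3 go.py 640 -245 31.5 0
```

```text
22 253 circle [array([ 641.8, -243.6]), np.float64(19.9)] [ 645.7 -243.4   29.5] [ 648.1 -242.9   30. ]
54 243 circle [array([ 641.8, -243.5]), np.float64(10.0)] [ 642.4 -243.6   59.3] [ 642.7 -244.1   59.4]
t 24.05 pos [ 640.3 -243.   198. ] rot [-1.8e+02  1.0e-01  1.0e-01] q6 68 | rz first 0.001; then dx -0.3 dy 2.0 dz 166.5; 1 rows of -0.28 2.00
```

View pics/w8.png

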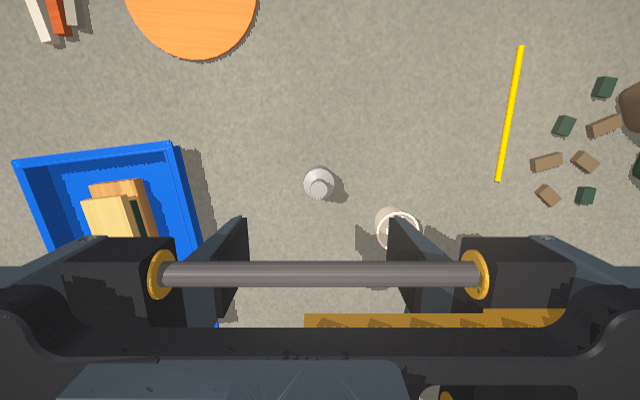

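The circle fit of the weight, at (319,183) px, gives (641.8, -243.6), under the gripper. Down and grip the knob.

Emit:
move_arm(plan=[{"x": 1, "y": 0.5, "z": 45, "rx": 0, "ry": 0, "rz": 0}, {"x": 0, "y": 0, "z": 45, "rx": 0, "ry": 0, "rz": 0}, {"x": 0, "y": 0, "z": 40, "rx": 0, "ry": 0, "rz": 0}, {"x": 0, "y": 0, "z": 20, "rx": 0, "ry": 0, "rz": 0}, {"x": 0, "y": 0, "z": 11, "rx": 0, "ry": 0, "rz": 0}, {"x": 0, "y": 0, "z": 5, "rx": 0, "ry": 0, "rz": 0}, {"x": 0, "y": 0, "z": 0, "rx": 0, "ry": 0, "rz": 0}, {"x": 0, "y": 0, "z": 0, "rx": 0, "ry": 0, "rz": 0}])

```text
time_s: 24.85
ee_pos: [642.8, -245.0, 34.2]
ee_rot: [179.9, -0.2, 0.0]
force: [0.3, -0.2, -0.1]
gripper_width: 91.4
gripper_force: 0.0
```

Emit:
move_arm(plan=[{"x": 0, "y": 0, "z": 0, "rx": 0, "ry": 0, "rz": 0}, {"x": 0, "y": 0, "z": 0, "rx": 0, "ry": 0, "rz": 0}, {"x": 0, "y": 0, "z": 0, "rx": 0, "ry": 0, "rz": 0}, {"x": 0, "y": 0, "z": 0, "rx": 0, "ry": 0, "rz": 0}, {"x": 0, "y": 0, "z": 0, "rx": 0, "ry": 0, "rz": 0}, {"x": 0, "y": 0, "z": 0, "rx": 0, "ry": 0, "rz": 0}, {"x": 0, "y": 0, "z": 0, "rx": 0, "ry": 0, "rz": 0}, {"x": 0, "y": 0, "z": 0, "rx": 0, "ry": 0, "rz": 0}], grip=0, squeeze=40)

```text
time_s: 25.65
ee_pos: [641.7, -244.9, 32.4]
ee_rot: [180.0, 0.0, -0.0]
force: [0.5, -0.3, -0.7]
gripper_width: 30.0
gripper_force: 0.0
```

```bash
python3 go.py 597.9 13.2 125 7
```

```text
t 25.65 pos [ 641.7 -244.9   32.4] rot [180.   0.  -0.] q6 68 | rz first -0.122; then dx -12.0 dy -261.5 dz -92.6; 6 rows of -2.00 -43.59
```

Still closing, at 30 mm.

Emit:
move_arm(plan=[{"x": 0, "y": 0, "z": 1, "rx": 0, "ry": 0, "rz": 0}, {"x": 0, "y": 0, "z": 0, "rx": 0, "ry": 0, "rz": 0}, {"x": 0, "y": 0, "z": 0, "rx": 0, "ry": 0, "rz": 0}, {"x": 0, "y": 0, "z": 0, "rx": 0, "ry": 0, "rz": 0}])

```text
time_s: 26.05
ee_pos: [641.9, -244.5, 31.8]
ee_rot: [-180.0, -0.0, -0.0]
force: [0.3, 2.5, 3.9]
gripper_width: 18.7
gripper_force: 42.0
```

```bash
python3 go.py 597.9 13.2 125 7
```

```text
t 26.05 pos [ 641.9 -244.5   31.8] rot [-180.   -0.   -0.] q6 68 | rz first -0.122; then dx -12.3 dy -261.2 dz -93.2; 6 rows of -2.04 -43.53
```

Emit:
move_arm(plan=[{"x": 0, "y": 0, "z": -3, "rx": 0, "ry": 0, "rz": 0}, {"x": 0, "y": 0, "z": -7, "rx": 0, "ry": 0, "rz": 0}, {"x": 0, "y": 0, "z": 0, "rx": 0, "ry": 0, "rz": 0}])

```text
time_s: 26.35
ee_pos: [641.9, -245.4, 41.8]
ee_rot: [180.0, -0.0, -0.0]
force: [0.8, 0.1, -5.0]
gripper_width: 18.8
gripper_force: 43.1
```

Emit:
move_arm(plan=[{"x": 0, "y": 0, "z": -20, "rx": 0, "ry": 0, "rz": -0.06}, {"x": 0, "y": 0, "z": -30, "rx": 0, "ry": 0, "rz": -0.062}, {"x": 0, "y": -10, "z": -20, "rx": 0, "ry": 0, "rz": 0}, {"x": -1.5, "y": -25, "z": 0, "rx": 0, "ry": 0, "rz": 0}, {"x": -1.5, "y": -35, "z": 0, "rx": 0, "ry": 0, "rz": 0}, {"x": -1.5, "y": -40, "z": 0, "rx": 0, "ry": 0, "rz": 0}, {"x": -1.5, "y": -40, "z": 0, "rx": 0, "ry": 0, "rz": 0}, {"x": -1.5, "y": -40, "z": 0, "rx": 0, "ry": 0, "rz": 0}, {"x": -1.5, "y": -35, "z": 0, "rx": 0, "ry": 0, "rz": 0}, {"x": -1.5, "y": -25, "z": 0, "rx": 0, "ry": 0, "rz": 0}])

```text
time_s: 27.35
ee_pos: [600.1, 4.0, 111.2]
ee_rot: [-180.0, 0.0, 7.0]
force: [0.2, 0.4, -4.1]
gripper_width: 18.8
gripper_force: 43.1
```

Emit:
move_arm(plan=[{"x": -1.5, "y": -11, "z": 0, "rx": 0, "ry": 0, "rz": 0}, {"x": 0, "y": 0, "z": 10, "rx": 0, "ry": 0, "rz": 0}, {"x": 0, "y": 0, "z": 0, "rx": 0, "ry": 0, "rz": 0}, {"x": 0, "y": 0, "z": 0, "rx": 0, "ry": 0, "rz": 0}])

```text
time_s: 27.75
ee_pos: [598.0, 11.3, 100.7]
ee_rot: [180.0, 0.1, 6.9]
force: [-0.2, 0.6, -4.5]
gripper_width: 18.5
gripper_force: 44.3
```

```bash
python3 go.py 597.9 13.2 78.3 7; python3 - <<'E'
from h import *
f=cam('scene'); im=f['img'][160:270,260:390,::-1]; cv2.imwrite('pics/s1.png',cv2.resize(im,None,fx=5,fy=5,interpolation=2))
E
```

```text
t 27.75 pos [598.   11.3 100.7] rot [1.8e+02 1.0e-01 6.9e+00] q6 83 | rz first -0.002; then dx 0.2 dy -1.9 dz 22.4; 1 rows of 0.16 -1.88
```

View pics/s1.png

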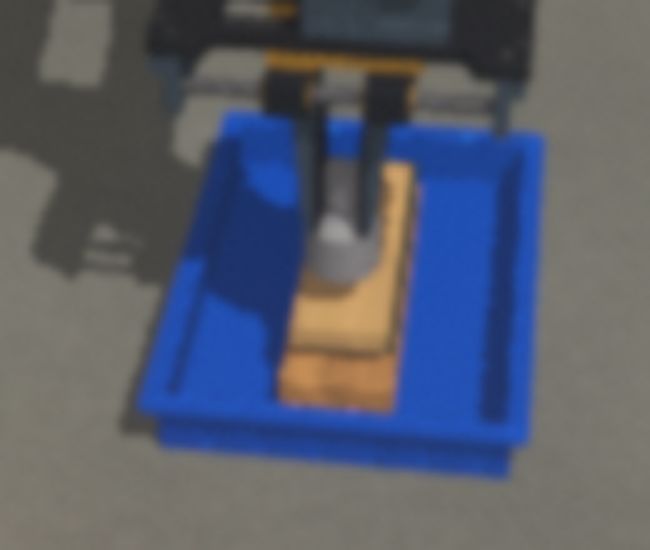

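Weight upright above the far half of the guide at (340,250). Lowering.

Emit:
move_arm(plan=[{"x": 0, "y": -1.5, "z": 10, "rx": 0, "ry": 0, "rz": 0}, {"x": 0, "y": 0, "z": 6, "rx": 0, "ry": 0, "rz": 0}, {"x": 0, "y": 0, "z": 3, "rx": 0, "ry": 0, "rz": 0}, {"x": 0, "y": 0, "z": 2, "rx": 0, "ry": 0, "rz": 0}, {"x": 0, "y": 0, "z": 0.8, "rx": 0, "ry": 0, "rz": 0}, {"x": 0, "y": 0, "z": 0, "rx": 0, "ry": 0, "rz": 0}, {"x": 0, "y": 0, "z": 0, "rx": 0, "ry": 0, "rz": 0}])

```text
time_s: 28.5
ee_pos: [598.1, 14.2, 79.9]
ee_rot: [180.0, -0.0, 7.0]
force: [-0.3, 0.3, -3.7]
gripper_width: 18.6
gripper_force: 43.6
```

Emit:
move_arm(plan=[{"x": 0, "y": 0.5, "z": 1, "rx": 0, "ry": 0, "rz": 0}, {"x": 0, "y": 0, "z": 0.8, "rx": 0, "ry": 0, "rz": 0}, {"x": 0, "y": 0, "z": 0, "rx": 0, "ry": 0, "rz": 0}, {"x": 0, "y": 0, "z": 0, "rx": 0, "ry": 0, "rz": 0}])

```text
time_s: 28.9
ee_pos: [598.0, 13.7, 77.9]
ee_rot: [180.0, -0.0, 7.0]
force: [0.5, 0.1, -2.8]
gripper_width: 18.9
gripper_force: 43.7
```

Emit:
move_arm(plan=[{"x": 0, "y": 0, "z": 0.5, "rx": 0, "ry": 0, "rz": 0}, {"x": 0, "y": 0, "z": 0.3, "rx": 0, "ry": 0, "rz": 0}, {"x": 0, "y": 0, "z": 0, "rx": 0, "ry": 0, "rz": 0}])

```text
time_s: 29.2
ee_pos: [598.1, 13.7, 77.8]
ee_rot: [180.0, -0.0, 7.0]
force: [-1.7, -0.6, 3.5]
gripper_width: 18.6
gripper_force: 44.4
```

Contact. Release and rise.

Emit:
move_arm(plan=[{"x": 0, "y": 0, "z": 0, "rx": 0, "ry": 0, "rz": 0}, {"x": 0, "y": 0, "z": 0, "rx": 0, "ry": 0, "rz": 0}, {"x": 0, "y": 0, "z": 0, "rx": 0, "ry": 0, "rz": 0}, {"x": 0, "y": 0, "z": 0, "rx": 0, "ry": 0, "rz": 0}, {"x": 0, "y": 0, "z": 0, "rx": 0, "ry": 0, "rz": 0}], grip=0.8)

```text
time_s: 29.7
ee_pos: [598.0, 13.7, 76.9]
ee_rot: [180.0, 0.0, 7.0]
force: [-0.3, 0.3, -0.6]
gripper_width: 55.6
gripper_force: 0.0
```

Emit:
move_arm(plan=[{"x": 0, "y": 0, "z": -20, "rx": 0, "ry": 0, "rz": 0}, {"x": 0, "y": 0, "z": -45, "rx": 0, "ry": 0, "rz": 0}, {"x": 0, "y": 0, "z": -45, "rx": 0, "ry": 0, "rz": 0}, {"x": 0, "y": 0, "z": -10, "rx": 0, "ry": 0, "rz": 0}, {"x": 0, "y": 0, "z": 0, "rx": 0, "ry": 0, "rz": 0}], grip=1)

```text
time_s: 30.2
ee_pos: [599.1, 13.7, 199.2]
ee_rot: [180.0, -0.3, 7.0]
force: [0.2, -0.2, -0.6]
gripper_width: 90.7
gripper_force: 0.0
```

```bash
python3 go.py 651 254.5 197 7
```

```text
t 30.2 pos [599.1  13.7 199.2] rot [180.   -0.3   7. ] q6 83 | rz first -0.000; then dx 80.8 dy -232.7 dz 2.2; 6 rows of 13.47 -38.78
```

Emit:
move_arm(plan=[{"x": 13.5, "y": -38.8, "z": 0, "rx": 0, "ry": 0, "rz": 0}, {"x": 13.5, "y": -38.8, "z": 0, "rx": 0, "ry": 0, "rz": 0}, {"x": 13.5, "y": -38.8, "z": 0, "rx": 0, "ry": 0, "rz": 0}, {"x": 13.5, "y": -38.8, "z": 0, "rx": 0, "ry": 0, "rz": 0}, {"x": 13.5, "y": -38.8, "z": 0, "rx": 0, "ry": 0, "rz": 0}, {"x": 13.5, "y": -38.8, "z": 0, "rx": 0, "ry": 0, "rz": 0}, {"x": 0, "y": 0, "z": 0, "rx": 0, "ry": 0, "rz": 0}, {"x": 0, "y": 0, "z": 0, "rx": 0, "ry": 0, "rz": 0}, {"x": 0, "y": 0, "z": 0, "rx": 0, "ry": 0, "rz": 0}])

```text
time_s: 31.1
ee_pos: [649.3, 253.4, 195.4]
ee_rot: [179.9, 0.2, 6.9]
force: [0.7, -0.1, -0.0]
gripper_width: 91.3
gripper_force: 0.0
```

```bash
python3 wk.py w9 651 254.5; python3 go.py 651 254.5 31 7
```

```text
22 247 circle [array([652.9, 255.5]), np.float64(19.7)] [656.1 255.8  29.6] [658.5 255.5  30. ]
54 242 circle [array([652.7, 255.3]), np.float64(9.9)] [653.2 255.6  59.3] [653.3 255.5  59.5]
t 31.15 pos [649.6 253.2 196. ] rot [1.799e+02 1.000e-01 6.900e+00] q6 103 | rz first -0.002; then dx 1.6 dy -1.1 dz 165.0; 1 rows of 1.56 -1.13
```

View pics/w9.png

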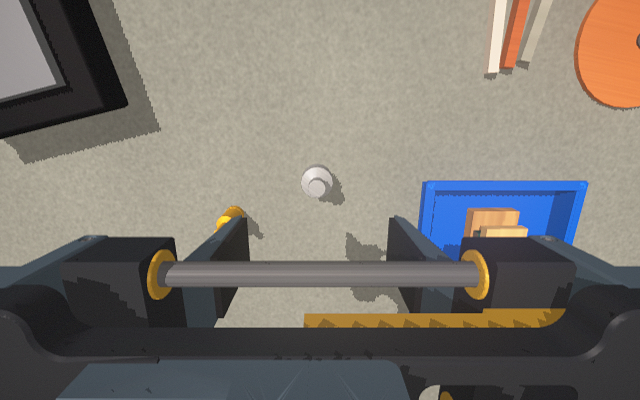

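Weight A at (317,183) px fits to (652.8, 255.4). Small correction, down and grip.

Emit:
move_arm(plan=[{"x": 3, "y": -1.7, "z": 45, "rx": 0, "ry": 0, "rz": 0}, {"x": 0, "y": 0, "z": 45, "rx": 0, "ry": 0, "rz": 0}, {"x": 0, "y": 0, "z": 40, "rx": 0, "ry": 0, "rz": 0}, {"x": 0, "y": 0, "z": 20, "rx": 0, "ry": 0, "rz": 0}, {"x": 0, "y": 0, "z": 10, "rx": 0, "ry": 0, "rz": 0}, {"x": 0, "y": 0, "z": 4, "rx": 0, "ry": 0, "rz": 0}, {"x": 0, "y": 0, "z": 0, "rx": 0, "ry": 0, "rz": 0}, {"x": 0, "y": 0, "z": 0, "rx": 0, "ry": 0, "rz": 0}])

```text
time_s: 31.95
ee_pos: [653.9, 256.8, 34.8]
ee_rot: [-180.0, -0.2, 7.0]
force: [0.4, -0.3, 0.1]
gripper_width: 91.2
gripper_force: 0.0
```

Emit:
move_arm(plan=[{"x": 0, "y": 0, "z": 0, "rx": 0, "ry": 0, "rz": 0}, {"x": 0, "y": 0, "z": 0, "rx": 0, "ry": 0, "rz": 0}, {"x": 0, "y": 0, "z": 0, "rx": 0, "ry": 0, "rz": 0}, {"x": 0, "y": 0, "z": 0, "rx": 0, "ry": 0, "rz": 0}, {"x": 0, "y": 0, "z": 0, "rx": 0, "ry": 0, "rz": 0}], grip=0.3)

```text
time_s: 32.45
ee_pos: [652.9, 256.7, 33.1]
ee_rot: [180.0, -0.0, 7.0]
force: [0.5, -0.3, -0.2]
gripper_width: 54.0
gripper_force: 0.0
```

```bash
python3 go.py 652.5 255.3 31 7
```

```text
t 32.45 pos [652.9 256.7  33.1] rot [180.  -0.   7.] q6 104 | rz first -0.000; then dx -0.5 dy 1.4 dz 2.1; 1 rows of -0.53 1.36
```

Emit:
move_arm(plan=[{"x": 0, "y": 1, "z": 2, "rx": 0, "ry": 0, "rz": 0}, {"x": 0, "y": 0, "z": 0, "rx": 0, "ry": 0, "rz": 0}, {"x": 0, "y": 0, "z": 0, "rx": 0, "ry": 0, "rz": 0}, {"x": 0, "y": 0, "z": 0, "rx": 0, "ry": 0, "rz": 0}, {"x": 0, "y": 0, "z": 0, "rx": 0, "ry": 0, "rz": 0}, {"x": 0, "y": 0, "z": 0, "rx": 0, "ry": 0, "rz": 0}, {"x": 0, "y": 0, "z": 0, "rx": 0, "ry": 0, "rz": 0}, {"x": 0, "y": 0, "z": 0, "rx": 0, "ry": 0, "rz": 0}], grip=0, squeeze=40)

```text
time_s: 33.25
ee_pos: [653.5, 255.4, 31.9]
ee_rot: [180.0, -0.1, 7.0]
force: [-0.8, -1.8, 4.6]
gripper_width: 18.9
gripper_force: 41.4
```

Emit:
move_arm(plan=[{"x": 0, "y": 0, "z": -3, "rx": 0, "ry": 0, "rz": 0}, {"x": 0, "y": 0, "z": -7, "rx": 0, "ry": 0, "rz": 0}, {"x": 0, "y": 0, "z": 0, "rx": 0, "ry": 0, "rz": 0}])

```text
time_s: 33.55
ee_pos: [653.2, 256.1, 41.4]
ee_rot: [-180.0, -0.0, 7.0]
force: [0.7, -0.7, -2.7]
gripper_width: 18.8
gripper_force: 40.7
```

```bash
python3 go.py 508.5 2.2 125 7
```

```text
t 33.55 pos [653.2 256.1  41.4] rot [-180.   -0.    7.] q6 103 | rz first -0.000; then dx -174.5 dy 234.4 dz -83.6; 7 rows of -24.93 33.48
```

Emit:
move_arm(plan=[{"x": 0, "y": 0, "z": -20, "rx": 0, "ry": 0, "rz": 0}, {"x": 0, "y": 0, "z": -30, "rx": 0, "ry": 0, "rz": 0}, {"x": -7, "y": 9, "z": -20, "rx": 0, "ry": 0, "rz": 0}, {"x": -19, "y": 25, "z": 0, "rx": 0, "ry": 0, "rz": 0}, {"x": -25, "y": 34, "z": 0, "rx": 0, "ry": 0, "rz": 0}, {"x": -25, "y": 34, "z": 0, "rx": 0, "ry": 0, "rz": 0}, {"x": -25, "y": 34, "z": 0, "rx": 0, "ry": 0, "rz": 0}, {"x": -25, "y": 34, "z": 0, "rx": 0, "ry": 0, "rz": 0}, {"x": -25, "y": 34, "z": 0, "rx": 0, "ry": 0, "rz": 0}, {"x": -16, "y": 20, "z": 0, "rx": 0, "ry": 0, "rz": 0}])

```text
time_s: 34.55
ee_pos: [511.6, 10.5, 111.1]
ee_rot: [180.0, 0.1, 6.9]
force: [0.3, 0.8, -2.3]
gripper_width: 19.1
gripper_force: 40.8
```

Emit:
move_arm(plan=[{"x": -7.5, "y": 10, "z": 0, "rx": 0, "ry": 0, "rz": 0}, {"x": 0, "y": 0, "z": 10, "rx": 0, "ry": 0, "rz": 0}, {"x": 0, "y": 0, "z": 0, "rx": 0, "ry": 0, "rz": 0}, {"x": 0, "y": 0, "z": 0, "rx": 0, "ry": 0, "rz": 0}])

```text
time_s: 34.95
ee_pos: [508.7, 3.2, 100.5]
ee_rot: [-180.0, 0.0, 7.0]
force: [0.5, -0.1, -2.0]
gripper_width: 19.0
gripper_force: 40.8
```

```bash
python3 go.py 508.5 2.2 78 7; python3 - <<'E'
from h import *
f=cam('scene'); im=f['img'][160:270,260:390,::-1]; cv2.imwrite('pics/s2.png',cv2.resize(im,None,fx=5,fy=5,interpolation=2))
c=cloud(f); m=(f['z_map']>0)&(np.hypot(c[...,0]-598,c[...,1]-13)<35)&(c[...,2]>60)
p=c[m]; q=p[p[:,2]>95]; print('placed knob',p.mean(0).round(1),q.mean(0).round(1),len(q))
E
```

```text
t 34.95 pos [508.7   3.2 100.5] rot [-180.    0.    7.] q6 82 | rz first 0.001; then dx -0.3 dy 0.9 dz 22.5; 1 rows of -0.30 0.94
placed knob [605.7  16.5  80.4] [600.5  14.8 101.8] 46
```

View pics/s2.png

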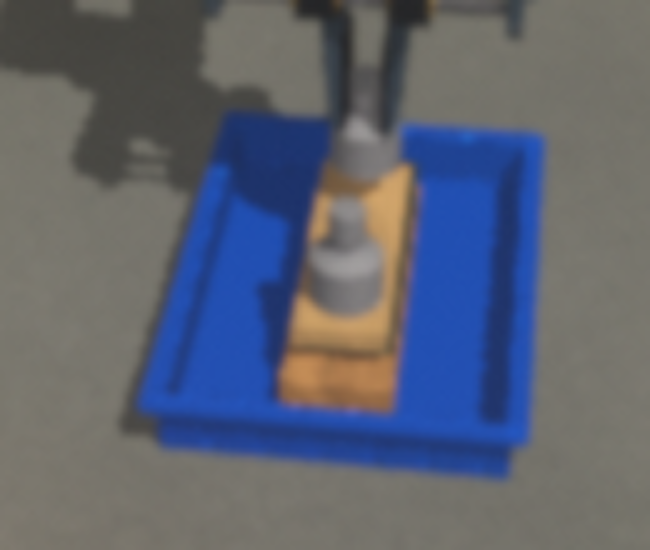

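First weight stands at (345,260); the second hangs upright behind it at (365,150). Lowering the second.

Emit:
move_arm(plan=[{"x": 0, "y": 0.5, "z": 10, "rx": 0, "ry": 0, "rz": 0}, {"x": 0, "y": 0, "z": 6, "rx": 0, "ry": 0, "rz": 0}, {"x": 0, "y": 0, "z": 3, "rx": 0, "ry": 0, "rz": 0}, {"x": 0, "y": 0, "z": 2, "rx": 0, "ry": 0, "rz": 0}, {"x": 0, "y": 0, "z": 0.8, "rx": 0, "ry": 0, "rz": 0}, {"x": 0, "y": 0, "z": 0, "rx": 0, "ry": 0, "rz": 0}, {"x": 0, "y": 0, "z": 0, "rx": 0, "ry": 0, "rz": 0}])

```text
time_s: 35.7
ee_pos: [508.4, 1.7, 79.4]
ee_rot: [180.0, -0.0, 7.0]
force: [0.7, -1.2, -3.6]
gripper_width: 18.8
gripper_force: 40.8
```

Emit:
move_arm(plan=[{"x": 0, "y": 0, "z": 0.5, "rx": 0, "ry": 0, "rz": 0}, {"x": 0, "y": 0, "z": 0.3, "rx": 0, "ry": 0, "rz": 0}, {"x": 0, "y": 0, "z": 0, "rx": 0, "ry": 0, "rz": 0}, {"x": 0, "y": 0, "z": 0, "rx": 0, "ry": 0, "rz": 0}])

```text
time_s: 36.1
ee_pos: [508.3, 1.7, 78.5]
ee_rot: [180.0, -0.0, 7.0]
force: [-0.5, 0.9, -2.9]
gripper_width: 18.9
gripper_force: 40.8
```

Emit:
move_arm(plan=[{"x": 0, "y": 0, "z": 0.5, "rx": 0, "ry": 0, "rz": 0}, {"x": 0, "y": 0, "z": 0.3, "rx": 0, "ry": 0, "rz": 0}, {"x": 0, "y": 0, "z": 0, "rx": 0, "ry": 0, "rz": 0}])

```text
time_s: 36.4
ee_pos: [508.3, 1.7, 77.8]
ee_rot: [180.0, -0.0, 7.0]
force: [-0.7, -0.5, 0.5]
gripper_width: 19.0
gripper_force: 41.0
```

Contact. Release, rise, and back off for the check.

Emit:
move_arm(plan=[{"x": 0, "y": 0, "z": 0.2, "rx": 0, "ry": 0, "rz": 0}, {"x": 0, "y": 0, "z": 0, "rx": 0, "ry": 0, "rz": 0}])

```text
time_s: 36.6
ee_pos: [508.3, 1.7, 77.8]
ee_rot: [180.0, -0.0, 7.0]
force: [-2.4, -0.5, 2.0]
gripper_width: 18.8
gripper_force: 41.3
```

Emit:
move_arm(plan=[{"x": 0, "y": 0, "z": 0, "rx": 0, "ry": 0, "rz": 0}, {"x": 0, "y": 0, "z": 0, "rx": 0, "ry": 0, "rz": 0}, {"x": 0, "y": 0, "z": 0, "rx": 0, "ry": 0, "rz": 0}, {"x": 0, "y": 0, "z": 0, "rx": 0, "ry": 0, "rz": 0}, {"x": 0, "y": 0, "z": 0, "rx": 0, "ry": 0, "rz": 0}], grip=0.8)

```text
time_s: 37.1
ee_pos: [508.3, 1.7, 77.3]
ee_rot: [180.0, 0.0, 7.0]
force: [-0.1, 0.5, 0.2]
gripper_width: 56.0
gripper_force: 0.0
```

Emit:
move_arm(plan=[{"x": 0, "y": 0, "z": -20, "rx": 0, "ry": 0, "rz": 0}, {"x": 0, "y": 0, "z": -45, "rx": 0, "ry": 0, "rz": 0}, {"x": 0, "y": 0, "z": -45, "rx": 0, "ry": 0, "rz": 0}, {"x": 0, "y": 0, "z": -40, "rx": 0, "ry": 0, "rz": 0}, {"x": -30, "y": 0, "z": 0, "rx": 0, "ry": 0, "rz": 0}, {"x": -40, "y": 0, "z": 0, "rx": 0, "ry": 0, "rz": 0}, {"x": -30, "y": 0, "z": 0, "rx": 0, "ry": 0, "rz": 0}, {"x": 0, "y": 0, "z": 0, "rx": 0, "ry": 0, "rz": 0}, {"x": 0, "y": 0, "z": 0, "rx": 0, "ry": 0, "rz": 0}])

```text
time_s: 38.0
ee_pos: [409.2, -10.5, 227.8]
ee_rot: [180.0, -0.1, 7.0]
force: [0.7, -0.7, 0.2]
gripper_width: 73.0
gripper_force: 0.0
```

```bash
python3 wl.py w10 guide; python3 - <<'E'
from h import *
for n in ['wrist','scene']:
    f=cam(n); c=cloud(f); v=f['z_map']>0
    for x,y in [(598,13.5),(508.5,2)]:
        p=c[v&(np.hypot(c[...,0]-x,c[...,1]-y)<25)&(c[...,2]>98)&(c[...,2]<112)]
        print(n,x,y,len(p),cv2.minEnclosingCircle(p[:,:2].astype(np.float32)) if len(p)>5 else None, p[:,2].max() if len(p) else None)
    im=f['img'].astype(int); blue=(im[...,2]>im[...,0]+50)
    roi=v&~blue&(abs(c[...,0]-553)<120)&(abs(c[...,1]-8)<50)
    for l,h in [(17,27),(31,38),(43,51)]: print(n,l,rect(c,roi,l,h))
E
```

```text
guide 0.74 [317.  64.  50. 127.] ((547.8, 8.0), (138, 51), 8.0, 47.5, 2942)
  lm [(0.67, [316.3, 59.6], [559.0, 10.0, 15.0])]
wrist 598 13.5 120 ((593.2080688476562, 13.653818130493164), 8.841309547424316) 107.3082434859639
wrist 508.5 2 330 ((507.4135437011719, 2.2684662342071533), 9.900775909423828) 107.26107382335286
wrist 17 ((542.7, 7.2), (157, 60), 7.2, 23.3, 398)
wrist 31 ((537.6, 7.4), (158, 55), 7.1, 35.6, 1276)
wrist 43 ((545.8, 7.3), (135, 50), 7.4, 47.6, 3010)
scene 598 13.5 37 ((599.6632080078125, 14.353700637817383), 11.112993240356445) 104.83273183965085
scene 508.5 2 32 ((508.6476745605469, 2.1228129863739014), 9.142245292663574) 105.86694776660316
scene 17 ((552.1, 8.7), (186, 60), 6.9, 21.3, 243)
scene 31 ((564.4, 14.0), (217, 51), 4.5, 33.9, 83)
scene 43 ((557.1, 8.8), (149, 50), 7.5, 45.5, 268)
```

View pics/w10.png

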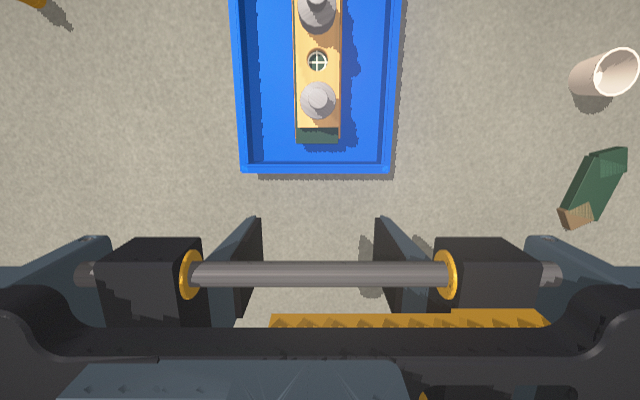

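The cross shows in the hole at (317,62), with the weights standing on either side at (317,8) and (317,100). Everything is within tolerance, so I'm handing in.

```bash
python3 -c "from workcell import *; print(job_done())"
```

```text
the job is handed in; nothing more can be done
None
```

I handed the job in at about 38 s with the full stack built in the tray; in the last camera check every piece measured in place, but the hand-in gave no verdict.

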